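Set out the sneaker touch-up kit

ROBOT

A 7-joint arm with a two-finger parallel gripper is mounted at the origin on the work surface. World frame = base frame: x ahead of the robot, y to its left, z up, the work surface at z = 0. Lengths are in m, angles in rad, forces in N, time in s.
With the tool pointing down it reaches from about 0.4 to 0.75 m from the base axis. Payload 19.5 kg.
Tool frame: the origin (TCP) lies between the finger pads; the fingertips stand 8 mm ahead of it and the grasp point (between the pads) lies 11 mm behind it; z points along the fingers, y is the line along which they close (so a half turn about z gives the same grasp; the last joint's range is limited). The gripper opens to 85 mm and grips with 20 to 120 N. Pads are 22 mm wide; open, the fingers measure 114 mm over their backs; the gripper's body (76 mm by 85 mm) begins 54 mm behind the grasp point. The pads swing forward as they close: fully open they stand 13 mm farther back than shut.
Start: joints at [1.097, 0.707, -0.028, 1.485, 0.022, 0.951, -0.075], TCP at [0.241, -0.522, 0.239] pointing down, gripper open.
Joint ranges: [-2.71, 2.71], [-0.32, 2.16], [-1.57, 1.52], [0, 2.45], [-1.46, 4.6], [0, 2.02], [-2.83, 2.83]. Speed limits (rad/s): [1.89, 1.89, 2.57, 2.57, 3.01, 3.01, 3.01].

INTERFACE

Orientations are given as a rotation vector (axis times angle).
In Python, from plant import ctrl gives the robot as it stands. The module is installed in compiled form; this text tells all that it offers.
- The arm moves only by the tool drive_tool, never from a script. Its argument "increments" is one flat list of numbers, 7 for each row, row after row: the closure in counts, from 0 (fully open) to 255 (shut), then the shift along the tool's x, y, z in m, then the turn, a rotation vector about the tool's x, y, z in degrees. A call has 1 to 8 rows; each row is the pose to reach, as a shift and turn from the pose commanded when the call began, along the tool's axes at that moment; what a row does not reach only later rows make up. A row lasts 1/8 s, in which the tool goes at most 62.5 mm and 10.7 degrees, less where a joint would pass 70% of its speed; a pose out of reach is approached as far as the arm can. A call with a gripper value outside its range is refused whole. The fingers move at their own pace and stop on an object; the grip force is fixed at half the most. Time passes only in rows, so rows that repeat a pose let the fingers close. It gives the time, the measured TCP pose, the force, the opening and the grip force at its end, in the units of the state.
- ctrl.get_obs(): the state, without advancing time (a new reading comes with each control period).
- ctrl.capture(name): name is "scene" or "side" or "wrist"; returns the picture (400x640x3 uint8, blue, green, red); there is no depth.
- ctrl.calibration(name): a dict with "intrinsics" (3x3 intrinsics, pixels), "rvec" (rotation vector, rad) and "tvec" (3), from world to camera coordinates, as OpenCV has them. Camera axes: x right, y down, z forward; pixel columns grow to the right and rows downward; lengths in m; the calibration is good to about 2 mm. The wrist camera is an equidistant fisheye: a pixel r from the principal point sees the ray r / f radians off the axis. A picture is of the moment at which its call begins: read the wrist's pose just before it. calibration takes no time and is no camera call; for the wrist camera it gives the pose at the moment of the call.
- ctrl.job_done(): hands the job in; it is judged then, once.
The state is a dict: "time_s": time; "joint_positions": joint angles; "joint_vel": joint speeds; "joint_efforts": joint torques, N m; "tcp_pos": TCP position; "ee_rot": TCP orientation; "contact_force": force on the tool from outside, world axes, zero at the start; "moment": the same for the moment, N m; "opening": opening from 0.0 (shut) to 1.0 (fully open); "finger_force": force on a finger pad.
Only numpy, scipy, OpenCV 4.12 (cv2) and the standard library are available. Lean on these libraries where they do the work, as an engineer would, in place of code of your own. Each camera call takes 0.05 s, during which the arm holds its last target. There are 200 camera calls.

TASK

Set out the touch-up kit on the blue mat: stand the white cream jar in the middle of the yellow pad and the black dye bottle in the middle of the white pad, stand the amber bottle on the mat midway between those two, and set the red polish tin centred on top of the cream jar. Lay the brush, bristles down, behind the amber bottle on the white printed rectangle, centred and lengthwise along it. Do not tip anything over, and leave the tall cleaner bottle where it stands.

Things in the scene. Friction and masses are not known exactly. Their poses are not given: they have to be found in the camera images.
- mat: Blue rectangular work mat fixed to the bench, 4 mm thick, 205 mm deep (x) by 280 mm wide (y). Its origin is on its underside at the middle of the row, exactly midway between the two pads; its x axis points to its back (the side away from the robot, within about 17 degrees), its y axis along the row to the left. It reaches from x = -65 to +140 mm. A white printed rectangle, 46 by 146 mm with its long side along y, lies behind the row, centred at x = +95 mm, y = 0.
- yellow_pad: Yellow round pad fixed on the mat, 72 mm across, 4 mm thick; it is at one end of the row, 85 mm from the mat's origin along the mat's +y or -y (the pads change sides from start to start). Origin: centre of its underside, 4 mm above the bench; its top is 8 mm above the bench. z up.
- white_pad: White round pad, same size and mounting as the yellow pad, at the other end of the row, 85 mm from the mat's origin. Origin: centre of its underside.
- cream_jar: White round screw-lid cream jar with a thin grey line round its middle, straight sides, 58 mm across, 48 mm high, flat lid, about 0.12 kg. Origin: centre of its underside, z up.
- black_bottle: Black dye bottle with a black cap, 38 mm across, 84 mm high, straight-sided up to 57 mm and then a shoulder and a 24 mm cap, about 0.08 kg. Origin: centre of its underside, z up.
- amber_bottle: Amber-brown bottle with an orange cap, 34 mm across, 76 mm high, straight-sided up to 51 mm and then a shoulder and a 21 mm cap, about 0.07 kg. Origin: centre of its underside, z up.
- red_tin: Flat round red polish tin with a steel line round it, 46 mm across, 28 mm high, flat top, about 0.06 kg. Origin: centre of its underside, z up.
- brush: Shoe brush lying bristles down: brown wooden block 130 by 36 mm, from 20 to 42 mm above its underside, over black bristles (rigid, 122 by 30 mm). About 0.09 kg. Origin: centre of its underside; x along its length, z up.
- cleaner: Bystander: tall white cleaner bottle with a green band and a green cap, 52 mm across, 117 mm high, standing loose among the kit. (A green sneaker, about 275 by 92 by 115 mm, also stands on the bench, farther out to the right, at y about -0.63 m.) Origin: centre of its underside.
Mind the look-alikes: they are no part of the job. Several things look just like the red_tin: the one meant starts farthest from the robot's base.

How it is judged:
By the outcome, as a careful person would: the job done as asked, in the order asked, and still so for the second after the job is handed in, with the robot touching nothing.
It also fails if it takes over 131 s, if anything falls off the work surface, if the arm or the gripper's body presses on something with over 40 N, if the wrist force passes 120 N, or if a joint passes its speed limit or range.

## Working session

There is one attempt and no reset: what is moved stays moved. The work goes in short steps, Python scripts to look and compute and a tool call to move; the robot and the scene stay as the last step left them, time stands still between calls to the robot, and variables do not carry over. Pictures are saved under pics/ and viewed, at most 14 in all, crops included, and the job is handed in when it is done.

Besides the shell and the picture viewer there is one more tool, called after ">>>" as a command line: name --argument value ..., lists and objects as JSON in quotes. drive_tool: Moves the arm, as the interface text tells. Its arguments: {"type":"object","properties":{"increments":{"type":"array"}},"required":["increments"]}

```bash
mkdir -p pics
python3 - <<'E'
from plant import ctrl
import cv2,numpy as np
o=ctrl.get_obs();print({k:np.round(v,3) for k,v in o.items() if k in('time_s','tcp_pos','ee_rot','opening')})
for n in("scene","side"):
    cv2.imwrite(f"pics/{n}0.png",ctrl.capture(n));c=ctrl.calibration(n);print(n,{k:np.round(v,3).tolist() for k,v in c.items()})
E
```

```text
{'time_s': np.float64(0.0), 'tcp_pos': array([ 0.241, -0.522,  0.239]), 'ee_rot': array([-3.068, -0.673,  0.   ]), 'opening': np.float64(1.0)}
scene {'intrinsics': [[404.099, 0.0, 321.932], [0.0, 404.099, 199.621], [0.0, 0.0, 1.0]], 'rvec': [1.17, 2.456, -0.832], 'tvec': [0.273, -0.243, 1.476]}
side {'intrinsics': [[515.28, 0.0, 320.423], [0.0, 515.28, 195.098], [0.0, 0.0, 1.0]], 'rvec': [0.34, -2.831, 1.071], 'tvec': [0.437, 0.096, 1.319]}
```

View pics/scene0.png

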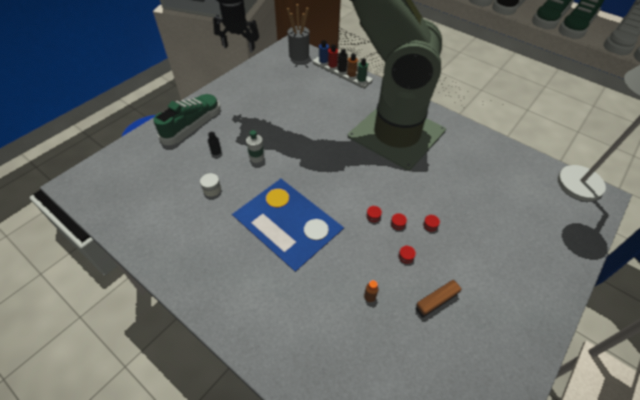

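View pics/side0.png

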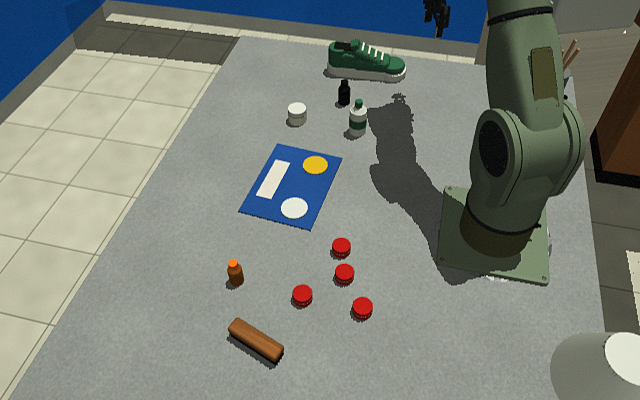

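The scene view shows the mat at (288,224) with the yellow pad (277,198), white pad (316,229) and printed rectangle (273,233). The objects are the jar (210,184), black bottle (214,144), cleaner (255,148), amber bottle (372,290) and brush (439,298). There are four red tins: scene (374,214), (399,221), (432,222), (407,254), which are side (341,247), (344,274), (362,308), (302,295). Next I'll compute the positions.

```bash
cat > h.py <<'E'
from plant import ctrl
import cv2,numpy as np
from scipy.spatial.transform import Rotation as R
def ray(n,px,c=None):
    c=c or ctrl.calibration(n);K=np.array(c["intrinsics"]);M=R.from_rotvec(np.ravel(c["rvec"])).as_matrix();t=np.ravel(c["tvec"])
    u=(px[0]-K[0,2])/K[0,0];v=(px[1]-K[1,2])/K[1,1]
    if n=="wrist":
        r=np.hypot(u,v)+1e-12;d=np.array([u/r*np.sin(r),v/r*np.sin(r),np.cos(r)])
    else: d=np.array([u,v,1])
    return -M.T@t,M.T@d
def at(n,px,z,c=None):
    o,d=ray(n,px,c);return (o+d*(z-o[2])/d[2])[:2]
def proj(n,P,c=None):
    c=c or ctrl.calibration(n);K=np.array(c["intrinsics"]);p=R.from_rotvec(np.ravel(c["rvec"])).apply(np.atleast_2d(P))+np.ravel(c["tvec"])
    if n=="wrist":
        r=np.hypot(p[:,0],p[:,1])+1e-12;th=np.arctan2(r,p[:,2]);q=p[:,:2]/r[:,None]*th[:,None]
    else:q=p[:,:2]/p[:,2:]
    return q*[K[0,0],K[1,1]]+[K[0,2],K[1,2]]
def mask(im,col):
    h,s,v=[x.astype(int) for x in cv2.split(cv2.cvtColor(im,cv2.COLOR_BGR2HSV))]
    m={"red":((h<5)|(h>172))&(s>150)&(v>50),"orange":(h>=4)&(h<20)&(s>120)&(v>25),"yellow":(h>=18)&(h<32)&(s>140)&(v>90),
       "blue":(h>100)&(h<128)&(s>110)&(v>35),"white":(s<45)&(v>150),"black":(v<40),"brown":(h>=3)&(h<22)&(s>80)}[col]
    return m.astype(np.uint8)
def blobs(im,col,amin=30):
    n,l,st,ce=cv2.connectedComponentsWithStats(mask(im,col));return [(ce[i].round(1),st[i,4],st[i,:4],l==i) for i in range(1,n) if st[i,4]>=amin]
def near(im,col,px,amin=15):
    return min(blobs(im,col,amin),key=lambda b:np.hypot(*(b[0]-px)))
E
python3 - <<'E'
from h import *
S={"red1":("red",(374,214),(341,247),.014),"red2":("red",(399,221),(344,274),.014),"red3":("red",(432,222),(362,308),.014),"red4":("red",(407,254),(302,295),.014),
"amber":("orange",(372,290),(235,272),.036),"brush":("brown",(439,298),(256,340),.033),"jar":("white",(210,184),(297,114),.024),"black":("black",(214,144),(344,93),.04),
"yellow":("yellow",(277,198),(315,165),.008),"wpad":("white",(316,229),(294,208),.008),"rect":("white",(273,233),(273,179),.004)}
ims={n:cv2.imread(f"pics/{n}0.png") for n in("scene","side")}
for k,(c,a,b,z) in S.items():
    for n,p in(("scene",a),("side",b)):
        B=near(ims[n],c,p);xy=at(n,B[0],z);print(k,n,B[0],B[1],B[2],xy.round(4),np.hypot(*xy).round(3))
        if k in("brush","rect"):
            q=cv2.boxPoints(cv2.minAreaRect(np.argwhere(B[3])[:,::-1].astype(np.float32)));w=np.array([at(n,x,.042 if k=="brush" else z) for x in q]);print("  ",w.round(3).tolist())
print(at("side",(358,118),.06),at("scene",(255,150),.06))
E
```

```text
red1 scene [373.8 212.2] 140 [367 206  14  13] [0.3598 0.1422] 0.387
red1 side [340.8 247.1] 292 [332 238  19  20] [0.3625 0.1437] 0.39
red2 scene [398.6 220.1] 152 [392 214  14  13] [0.3366 0.2168] 0.4
red2 side [343.9 273.5] 319 [335 264  19  22] [0.3388 0.2171] 0.402
red3 scene [431.4 221.9] 163 [425 215  14  16] [0.2792 0.297 ] 0.408
red3 side [362.1 307.5] 354 [353 297  20  23] [0.2797 0.296 ] 0.407
red4 scene [407. 253.] 180 [400 246  15  16] [0.4189 0.2964] 0.513
red4 side [301.9 295. ] 345 [293 285  19  22] [0.4206 0.2968] 0.515
amber scene [371.3 290.1] 192 [366 280  12  21] [0.5877 0.2861] 0.654
amber side [234.9 272.8] 327 [227 259  17  27] [0.5843 0.2888] 0.652
brush scene [438.1 297.2] 675 [417 280  44  35] [0.493  0.4315] 0.655
   [[0.551, 0.394], [0.422, 0.437], [0.441, 0.47], [0.567, 0.427]]
brush side [255.8 339.3] 1071 [228 318  56  45] [0.484  0.4342] 0.65
   [[0.551, 0.436], [0.543, 0.396], [0.416, 0.439], [0.426, 0.477]]
jar scene [208.7 179.4] 208 [200 173  19  14] [ 0.5952 -0.3371] 0.684
jar side [272.6 178.9] 633 [256 160  34  39] [ 0.5934 -0.0305] 0.594
black scene [214.  144.4] 174 [209 133  12  22] [ 0.4862 -0.4287] 0.648
black side [343.9  93.1] 252 [338  79  12  28] [ 0.4789 -0.4285] 0.643
yellow scene [277.2 197.6] 306 [267 189  22  18] [ 0.5022 -0.1275] 0.518
yellow side [314.8 164.7] 353 [303 156  25  18] [ 0.4981 -0.1261] 0.514
wpad scene [315.7 228.8] 385 [304 219  24  20] [0.5166 0.0408] 0.518
wpad side [293.9 207.3] 439 [281 197  27  21] [0.5127 0.0416] 0.514
rect scene [273.3 232.1] 657 [252 214  43  37] [ 0.6033 -0.0506] 0.605
   [[0.622, -0.124], [0.572, -0.131], [0.586, 0.021], [0.633, 0.025]]
rect side [272.6 178.9] 633 [256 160  34  39] [ 0.6006 -0.0482] 0.603
   [[0.629, 0.019], [0.618, -0.14], [0.57, -0.12], [0.585, 0.036]]
[ 0.40774739 -0.29511341] [ 0.42975887 -0.28785174]
```

```bash
cat >> h.py <<'E'
def inc(x,y,z,phi=None):
    """increment from the present pose: world TCP target, phi = heading (deg) of the tool's y axis, tool pointing down"""
    o=ctrl.get_obs();T=R.from_rotvec(o["ee_rot"]);d=T.inv().apply(np.array([x,y,z])-o["tcp_pos"])
    yv=T.apply([0,1,0]);h=np.degrees(np.arctan2(yv[1],yv[0]));r=[0,0,0]
    if phi is not None:
        p=phi+180*np.round((h-phi)/180)
        G=R.from_matrix(np.column_stack([np.cross([np.cos(np.radians(p)),np.sin(np.radians(p)),0],[0,0,-1]),[np.cos(np.radians(p)),np.sin(np.radians(p)),0],[0,0,-1]]))
        r=np.degrees((T.inv()*G).as_rotvec())
    print("tcp",o["tcp_pos"].round(4),"phi",h.round(1),"q7",np.round(o["joint_positions"],2)[[4,6]],"t",round(o["time_s"],2),"| inc",d.round(4),np.round(r,1))
E
python3 - <<'E'
from h import *
im=cv2.imread("pics/side0.png");i2=cv2.imread("pics/scene0.png")
a=cv2.resize(im[215:335,260:400],None,fx=4,fy=4,interpolation=cv2.INTER_CUBIC)[:,:560]
cv2.imwrite("pics/tins.png",a)
print([b[:3] for b in blobs(cv2.copyMakeBorder(im[95:130,280:315],0,0,0,0,0),"white",20)],im[105,297],im[118,297])
print(at("side",(297,104),.048))
inc(.597,-.336,.2,-5)
c=ctrl.calibration("wrist");o,d=ray("wrist",(c["intrinsics"][0][2],c["intrinsics"][1][2]));print(o,d,c["intrinsics"])
E
```

```text
[(array([17.2, 15.4]), np.int32(853), array([ 0,  0, 35, 35], dtype=int32))] [214 230 228] [76 87 84]
[ 0.60685903 -0.33185665]
tcp [ 0.2405 -0.522   0.2389] phi -65.3 q7 [ 0.02 -0.08] t 0.1 | inc [ 0.4016 -0.0197  0.0389] [ -0.   -0.  -60.3]
[ 0.30743825 -0.49150303  0.3736479 ] [-0.2589285  -0.1182706  -0.95862824] [[309.70691629   0.         317.39711854]
 [  0.         309.70691629 201.63332195]
 [  0.           0.           1.        ]]
```

View pics/tins.png

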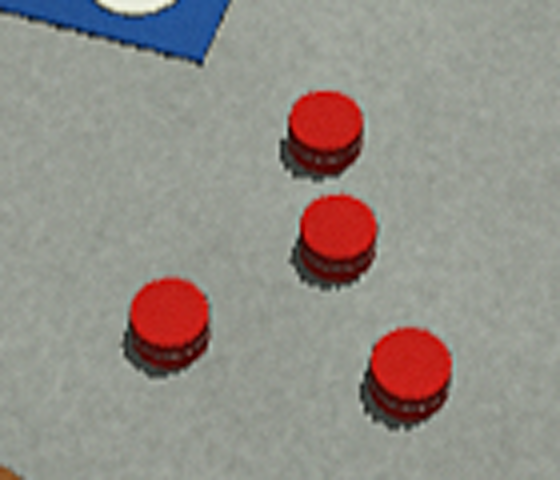

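Four red tins, by side-view pixel: (341,247), (344,274) and (362,308) are 0.39–0.41 m from the base. (302,295), at crop (170,315), is at (0.420, 0.297), 0.514 m out. That one is farthest from the base, so it is the tin meant. Now I'll go above the jar.

>>> drive_tool --increments '[0,0.4,-0.02,0.04,0,0,-60.3,0,0.4,-0.02,0.04,0,0,-60.3,0,0.4,-0.02,0.04,0,0,-60.3,0,0.4,-0.02,0.04,0,0,-60.3,0,0.4,-0.02,0.04,0,0,-60.3,0,0.4,-0.02,0.04,0,0,-60.3,0,0.4,-0.02,0.04,0,0,-60.3,0,0.4,-0.02,0.04,0,0,-60.3]'

```text
time_s: 1.1
tcp_pos: [0.5969, -0.3346, 0.1981]
ee_rot: [-2.311, -2.125, -0.001]
contact_force: [-0.4, -0.1, -0.5]
opening: 1.001
finger_force: 0.0
```

Run:
```python
from h import *
inc(.6,-.334,.15,-5)
c=ctrl.calibration("wrist");im=ctrl.capture("wrist")
np.save("c1.npy",c,allow_pickle=True)
cv2.imwrite("pics/w1.png",im)
print(proj("wrist",[[.6,-.334,.048],[.483,-.428,.084],[.5,-.127,.008],[.42,-.29,.117]],c))
```

```text
tcp [ 0.5969 -0.3346  0.1981] phi -4.8 q7 [0.23 0.23] t 1.1 | inc [0.0008 0.0031 0.0481] [-0.1 -0.1  0.2]
[[319.72135319 189.1532944 ]
 [211.34866427 298.74680588]
 [211.68092966   5.41723711]
 [104.236617   178.14518837]]
```

View pics/w1.png

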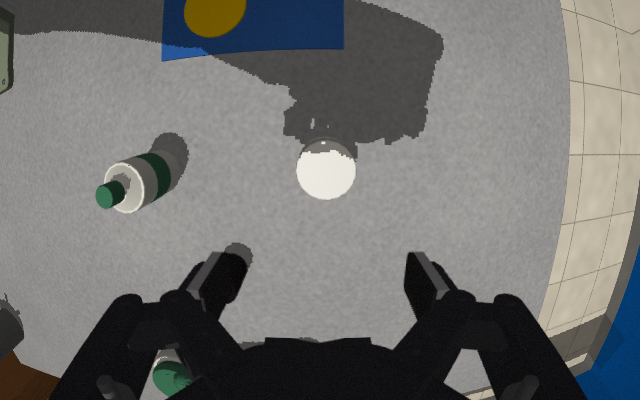

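The wrist view shows the jar lid centred at about (326,170), radius 30 px, with the cleaner at (135,185). I'll convert the lid centre to a position.

```bash
cat >> h.py <<'E'
def fit(im,c,m,rad,z,guess,win=.05):
    """fit a circle of radius rad at height z to the contour of mask m, in world plane coordinates"""
    from scipy.optimize import least_squares
    cs,_=cv2.findContours(m,cv2.RETR_EXTERNAL,cv2.CHAIN_APPROX_NONE);g=proj("wrist",[[*guess,z]],c)[0]
    P=np.array([at("wrist",p,z,c) for p in np.vstack(cs)[:,0]]);P=P[np.abs(np.hypot(*(P-guess).T)-rad)<win]
    s=least_squares(lambda q:np.hypot(*(P-q).T)-rad,guess,loss="soft_l1",f_scale=.0015);return s.x,len(P),np.median(np.abs(s.fun))
E
python3 - <<'E'
from h import *
c=np.load("c1.npy",allow_pickle=True).item();im=cv2.imread("pics/w1.png")
print(at("wrist",(326,170),.048,c),fit(im,c,mask(im,"white"),.029,.048,at("wrist",(326,170),.048,c),.012))
inc(.6,-.334,.02,-5)
E
```

```text
[ 0.60736383 -0.31607133] (array([ 0.60661577, -0.31837714]), 171, np.float64(0.0051732758078391235))
tcp [ 0.5957 -0.336   0.1985] phi -4.9 q7 [0.23 0.23] t 1.15 | inc [0.0023 0.0043 0.1785] [-0.1 -0.   0.1]
```

Run:
```python
from h import *
im=cv2.imread("pics/w1.png");a=cv2.resize(im[120:220,270:390],None,fx=4,fy=4,interpolation=cv2.INTER_NEAREST)
b=cv2.resize(cv2.imread("pics/side0.png")[90:140,265:325],None,fx=5,fy=5,interpolation=cv2.INTER_NEAREST)
o=np.zeros((400,790,3),np.uint8);o[:,:480]=a;o[:250,485:785]=b;cv2.imwrite("pics/jz.png",o)
c=ctrl.calibration("wrist");print(proj("wrist",[[.6,-.334,.048],[.5,-.127,.008],[.5147,.041,.008]],c))
c0=np.load("c1.npy",allow_pickle=True).item();print(c0,c)
```

```text
[[ 320.8261861   187.25201744]
 [ 212.40965172    4.12988625]
 [ 223.66728388 -108.26367508]]
{'intrinsics': array([[309.70691629,   0.        , 317.39711854],
       [  0.        , 309.70691629, 201.63332195],
       [  0.        ,   0.        ,   1.        ]]), 'rvec': array([-2.85227135,  0.11953811,  0.01882217]), 'tvec': array([-0.62363022, -0.29658384,  0.26026326])} {'intrinsics': array([[309.70691629,   0.        , 317.39711854],
       [  0.        , 309.70691629, 201.63332195],
       [  0.        ,   0.        ,   1.        ]]), 'rvec': array([-2.85108139,  0.12206393,  0.01940394]), 'tvec': array([-0.62309021, -0.2972769 ,  0.26028004])}
```

View pics/jz.png

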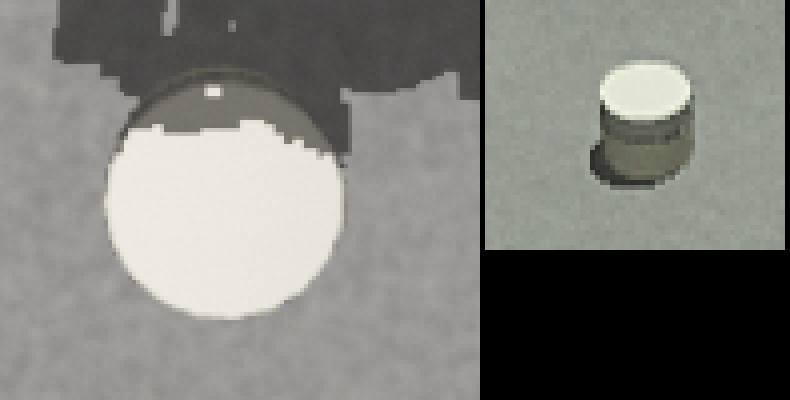

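The lid in the wrist view is centred at (326,170), and in the side view at (297,108), not 104 as I took it before. So the jar is at (0.607, -0.317).

Run:
```python
from h import *
print(at("side",(297,108),.048)); inc(.607,-.317,.02,-5)
```

```text
[ 0.60160189 -0.31308863]
tcp [ 0.5957 -0.336   0.1985] phi -4.9 q7 [0.23 0.23] t 1.15 | inc [0.0199 0.0098 0.1785] [-0.1 -0.   0.1]
```

>>> drive_tool --increments '[0,0.02,0.009,0,0,0,0,0,0.02,0.009,0.04,0,0,0,0,0.02,0.009,0.09,0,0,0,0,0.02,0.009,0.13,0,0,0,0,0.02,0.009,0.16,0,0,0,0,0.02,0.009,0.178,0,0,0,0,0.02,0.009,0.178,0,0,0,0,0.02,0.009,0.178,0,0,0]'

```text
time_s: 2.15
tcp_pos: [0.6068, -0.3178, 0.0226]
ee_rot: [2.315, 2.122, 0.001]
contact_force: [1.0, -0.1, -0.1]
opening: 0.997
finger_force: 0.0
```

>>> drive_tool --increments '[255,0,0,0,0,0,0,255,0,0,0,0,0,0,255,0,0,0,0,0,0,255,0,0,0,0,0,0,255,0,0,0,0,0,0,255,0,0,0,0,0,0]'

```text
time_s: 2.9
tcp_pos: [0.6066, -0.3176, 0.0224]
ee_rot: [2.315, 2.123, 0.001]
contact_force: [-3.7, 1.3, 10.8]
opening: 0.657
finger_force: 63.4
```

Run:
```python
from h import *
inc(.5,-.127,.12,-5)
```

```text
tcp [ 0.6066 -0.3176  0.0224] phi -5.0 q7 [0.29 0.15] t 2.9 | inc [ 0.1807 -0.1226 -0.0977] [0.1 0.  0. ]
```

>>> drive_tool --increments '[255,0,0,-0.03,0,0,0,255,0,0,-0.08,0,0,0,255,0.03,-0.02,-0.13,0,0,0,255,0.08,-0.05,-0.17,0,0,0,255,0.12,-0.08,-0.2,0,0,0,255,0.14,-0.09,-0.2,0,0,0,255,0.14,-0.09,-0.2,0,0,0,255,0.14,-0.09,-0.2,0,0,0]'

```text
time_s: 3.9
tcp_pos: [0.5288, -0.1709, 0.2213]
ee_rot: [2.316, 2.122, -0.0]
contact_force: [-0.1, -0.5, -1.0]
opening: 0.657
finger_force: 64.2
```

Run:
```python
from h import *
inc(.5,-.127,.12,-5)
c=ctrl.calibration("wrist");im=ctrl.capture("wrist");np.save("c2.npy",c,allow_pickle=True);cv2.imwrite("pics/w2.png",im);inc(.5,-.127,.12,-5)
print(proj("wrist",[[.5,-.127,.008],[.5147,.041,.008],[.602,-.05,.004]],c).round(1))
for col in("yellow","white"):
    for b in blobs(im,col,400): print(col,b[:3])
```

```text
tcp [ 0.5288 -0.1709  0.2213] phi -5.0 q7 [ 0.22 -0.03] t 3.9 | inc [ 0.0412 -0.0326  0.1013] [0. 0. 0.]
tcp [ 0.5288 -0.171   0.2211] phi -5.0 q7 [ 0.22 -0.03] t 3.95 | inc [ 0.0414 -0.0325  0.1011] [-0.  0. -0.]
[[287.5 140.4]
 [287.5  -3.4]
 [371.9  66.4]]
yellow (array([289.7, 141.2]), np.int32(3096), array([259, 110,  63,  63], dtype=int32))
white (array([360.5, 180. ]), np.int32(119219), array([  0,   0, 640, 366], dtype=int32))
white (array([312.5, 324.6]), np.int32(3280), array([253, 305, 130,  39], dtype=int32))
white (array([193.6, 366.4]), np.int32(1202), array([161, 339,  56,  61], dtype=int32))
white (array([441.9, 367. ]), np.int32(1260), array([418, 339,  57,  61], dtype=int32))
```

View pics/w2.png

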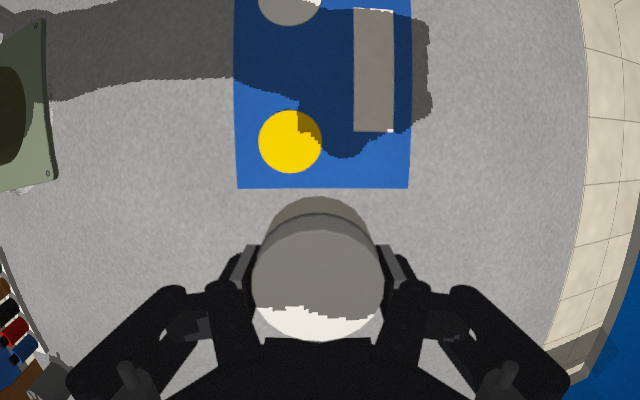

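The wrist view shows the yellow pad at (290,141), the printed rectangle's corners at (354,8), (392,11), (354,131) and (394,132), and the held jar's lid spanning columns 252–385 down to row 342.

Run:
```python
from h import *
c=np.load("c2.npy",allow_pickle=True).item();im=cv2.imread("pics/w2.png")
g=at("wrist",(290.3,141.3),.008,c);m=mask(im,"yellow")|0
h=cv2.cvtColor(im,cv2.COLOR_BGR2HSV);m=((h[...,0]>18)&(h[...,0]<34)&(h[...,1]>130)).astype(np.uint8)
print(g,fit(im,c,m,.036,.008,g,.01))
for p in((354,8),(392,11),(354,131),(394,132),(234,60),(238,188),(409,188)):print(p,at("wrist",p,.004,c).round(4))
# lid circle predicted if centred at the TCP
t=np.linspace(0,2*np.pi,200)
for d in(-.006,0,.006):
    q=proj("wrist",np.c_[.5288+.0*t+.029*np.cos(t),-.171+d+.029*np.sin(t),0*t+.247],c);print(d,q.min(0).round(1),q.max(0).round(1))
```

```text
[ 0.50300972 -0.12827623] (array([ 0.50194323, -0.1283543 ]), 178, np.float64(0.0007633504680642396))
(354, 8) [0.5883 0.0217]
(392, 11) [0.6323 0.0174]
(354, 131) [ 0.5757 -0.123 ]
(394, 132) [ 0.6223 -0.1269]
(234, 60) [ 0.4471 -0.0265]
(238, 188) [ 0.4339 -0.1774]
(409, 188) [ 0.6387 -0.1952]
-0.006 [248.9 245.2] [383.5 353.9]
0 [246.2 230.9] [383.7 345.1]
0.006 [243.6 216.1] [383.8 335.8]
```

>>> drive_tool --increments '[255,0.03,-0.025,0.03,0,0,0,255,0.0385,-0.031,0.08,0,0,0,255,0.0385,-0.031,0.13,0,0,0,255,0.0385,-0.031,0.16,0,0,0,255,0.0385,-0.031,0.18,0,0,0,255,0.0385,-0.031,0.187,0,0,0,255,0.0385,-0.031,0.19,0,0,0,255,0.0385,-0.031,0.19,0,0,0]'

```text
time_s: 4.95
tcp_pos: [0.5014, -0.1294, 0.0317]
ee_rot: [2.315, 2.123, 0.001]
contact_force: [-0.1, -0.2, -1.1]
opening: 0.652
finger_force: 64.3
```

Run:
```python
from h import *
inc(.5015,-.130,.0304,-5)
```

```text
tcp [ 0.5014 -0.1294  0.0317] phi -5.0 q7 [ 0.32 -0.21] t 4.95 | inc [-0.0006  0.0002  0.0013] [0. 0. 0.]
```

>>> drive_tool --increments '[255,0,0,0.0015,0,0,0,255,0,0,0.0015,0,0,0,0,0,0,0.0015,0,0,0,0,0,0,0.0015,0,0,0,0,0,0,0.0015,0,0,0,0,0,0,0.0015,0,0,0,0,0,0,-0.03,0,0,0,0,0,0,-0.08,0,0,0]'

```text
time_s: 5.95
tcp_pos: [0.5005, -0.1289, 0.1115]
ee_rot: [-2.314, -2.122, 0.002]
contact_force: [0.2, -1.1, 0.3]
opening: 0.999
finger_force: 0.0
```

>>> drive_tool --increments '[0,0,0,-0.06,0,0,0,0,-0.05,0.002,-0.11,0,0,0,0,-0.11,0.01,-0.12,0,0,0,0,-0.17,0.01,-0.12,0,0,0,0,-0.23,0.01,-0.12,0,0,0,0,-0.29,0.01,-0.12,0,0,0,0,-0.31,0.01,-0.12,0,0,0,0,-0.31,0.01,-0.12,0,0,0]'

```text
time_s: 6.95
tcp_pos: [0.4836, -0.44, 0.2307]
ee_rot: [-2.317, -2.12, 0.0]
contact_force: [0.3, 0.7, -0.1]
opening: 1.004
finger_force: 0.0
```

Run:
```python
from h import *
ctrl.capture("scene")
inc(.485,-.44,.2,-5)
c=ctrl.calibration("wrist");im=ctrl.capture("wrist");np.save("c3.npy",c,allow_pickle=True);cv2.imwrite("pics/w3.png",im)
print(proj("wrist",[[.483,-.428,.084],[.483,-.428,.0]],c).round(1),[b[:3] for b in blobs(im,"black",200)])
```

```text
tcp [ 0.4842 -0.4386  0.2309] phi -5.0 q7 [0.25 0.42] t 7.0 | inc [-0.0013  0.0009  0.0309] [-0. -0.  0.]
[[314.1 179.9]
 [314.8 164.7]] [(array([315.9, 171.4]), np.int32(765), array([298, 156,  35,  39], dtype=int32)), (array([319.3, 349.9]), np.int32(39715), array([ 48, 253, 539, 147], dtype=int32))]
```

View pics/w3.png

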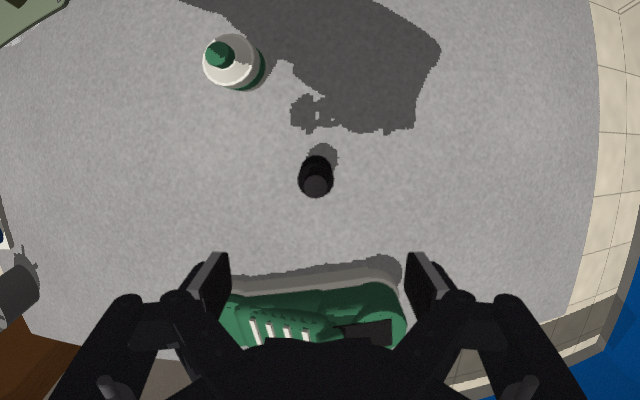

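The black cap is centred at about (316,186), the cleaner is at (232,62), and the sneaker is well behind.

Run:
```python
from h import *
c=np.load("c3.npy",allow_pickle=True).item()
p=at("wrist",(316,186),.084,c);print(p)
t=np.linspace(0,2*np.pi,90);P=np.vstack([np.c_[p[0]+.019*np.cos(t),p[1]+.019*np.sin(t),0*t+z] for z in(0,.057)]+[np.c_[p[0]+.012*np.cos(t),p[1]+.012*np.sin(t),0*t+.084]])
q=proj("wrist",P,c);print(q.min(0),q.max(0),"seen 298..332,156..197")
inc(*p,.034,-5)
```

```text
[ 0.48426477 -0.43400875]
[297.52445373 153.86906803] [334.73909501 198.32928445] seen 298..332,156..197
tcp [ 0.4846 -0.438   0.2312] phi -4.9 q7 [0.25 0.42] t 7.05 | inc [ 0.0037 -0.0006  0.1972] [-0.  -0.   0.1]
```

>>> drive_tool --increments '[0,0.004,-0.001,0.03,0,0,0,0,0.004,-0.001,0.08,0,0,0,0,0.004,-0.001,0.13,0,0,0,0,0.004,-0.001,0.17,0,0,0,0,0.004,-0.001,0.19,0,0,0,0,0.004,-0.001,0.197,0,0,0,0,0.004,-0.001,0.197,0,0,0,0,0.004,-0.001,0.197,0,0,0]'

```text
time_s: 8.05
tcp_pos: [0.4841, -0.4352, 0.0356]
ee_rot: [2.314, 2.122, 0.0]
contact_force: [0.4, -0.2, -0.4]
opening: 0.999
finger_force: 0.0
```

>>> drive_tool --increments '[255,0,0,0,0,0,0,255,0,0,0,0,0,0,255,0,0,0,0,0,0,255,0,0,0,0,0,0,255,0,0,0,0,0,0,255,0,0,0,0,0,0]'

```text
time_s: 8.8
tcp_pos: [0.4836, -0.4349, 0.0347]
ee_rot: [2.316, 2.123, -0.0]
contact_force: [-1.9, 1.8, 6.6]
opening: 0.43
finger_force: 59.7
```

Run:
```python
from h import *
inc(.517,.0,.24,-5)
```

```text
tcp [ 0.4836 -0.4349  0.0347] phi -5.0 q7 [0.34 0.34] t 8.8 | inc [ 0.4362 -0.0044 -0.2054] [0. 0. 0.]
```

>>> drive_tool --increments '[255,0,0,-0.03,0,0,0,255,0,0,-0.08,0,0,0,255,0,0,-0.13,0,0,0,255,0.03,0,-0.18,0,0,0,255,0.08,0,-0.205,0,0,0,255,0.13,0,-0.205,0,0,0,255,0.19,-0.002,-0.205,0,0,0,255,0.25,-0.004,-0.205,0,0,0]'

```text
time_s: 9.8
tcp_pos: [0.5011, -0.1836, 0.2395]
ee_rot: [2.316, 2.123, 0.001]
contact_force: [1.2, 0.4, -0.4]
opening: 0.431
finger_force: 60.2
```

>>> drive_tool --increments '[255,0.06,0,0,0,0,0,255,0.11,0,0,0,0,0,255,0.15,0,0,0,0,0,255,0.165,0,0,0,0,0,255,0.165,0,0,0,0,0,255,0.165,0,0,0,0,0]'

```text
time_s: 10.55
tcp_pos: [0.5155, -0.0225, 0.2392]
ee_rot: [2.317, 2.121, -0.001]
contact_force: [-0.1, -0.5, -0.3]
opening: 0.423
finger_force: 60.2
```

Run:
```python
from h import *
c=ctrl.calibration("wrist");im=ctrl.capture("wrist");np.save("c4.npy",c,allow_pickle=True);cv2.imwrite("pics/w4.png",im)
print(proj("wrist",[[.517,.0408,.008]],c).round(1),[b[:3] for b in blobs(im,"white",1000)])
inc(.517,.0408,.0427,-5)
s=ctrl.capture("side");cv2.imwrite("pics/s4.png",s)
```

```text
[[313.1 120.3]] [(array([446.3, 133.1]), np.int32(86079), array([  0,   0, 640, 360], dtype=int32)), (array([312.1, 120.5]), np.int32(2758), array([282,  91,  60,  60], dtype=int32)), (array([142.8, 237.6]), np.int32(37070), array([  0, 115, 265, 285], dtype=int32)), (array([388.6, 186.6]), np.int32(3977), array([368, 131,  42, 114], dtype=int32))]
tcp [ 0.5155 -0.0225  0.2393] phi -5.1 q7 [ 0.21 -0.31] t 10.6 | inc [ 0.0633 -0.004   0.1965] [-0.   0.  -0.1]
```

View pics/w4.png

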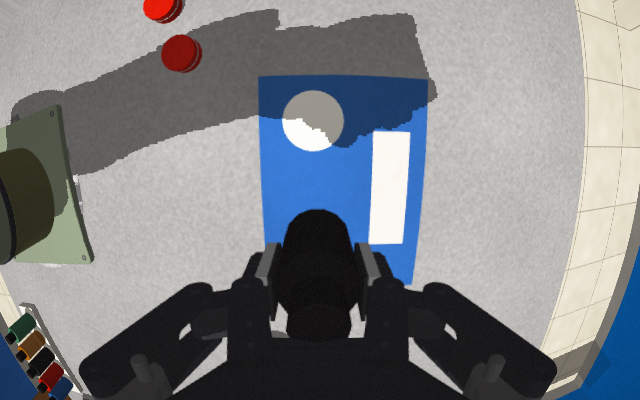

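The white pad is centred at (313,121) and I predicted (313,120), so it agrees.

Run:
```python
from h import *
c=np.load("c4.npy",allow_pickle=True).item();t=np.linspace(0,2*np.pi,90)
for d in(-.003,0,.003):
  for r,z in((.012,.084),(.019,.0)):
    q=proj("wrist",np.c_[.5155+r*np.cos(t),-.0225+d+r*np.sin(t),0*t+.2393-.0347+z],c);print(d,z,q.min(0).round(),q.max(0).round())
im=cv2.imread("pics/w4.png");g=im.max(2);print(np.argwhere(g[195:225,317]<45)[:1]+195, g[225:345:4,319].tolist())
```

```text
-0.003 0.084 [282. 311.] [349. 360.]
-0.003 0.0 [284. 212.] [348. 270.]
0 0.084 [281. 304.] [349. 354.]
0 0.0 [284. 207.] [348. 266.]
0.003 0.084 [279. 297.] [348. 349.]
0.003 0.0 [283. 203.] [347. 262.]
[[210]] [21, 18, 22, 16, 20, 17, 18, 19, 19, 21, 23, 19, 21, 15, 20, 20, 17, 15, 18, 18, 26, 23, 20, 20, 19, 21, 21, 19, 17, 21]
```

>>> drive_tool --increments '[255,0.05,-0.004,0,0,0,0,255,0.0645,-0.004,0.04,0,0,0,255,0.0645,-0.004,0.09,0,0,0,255,0.0645,-0.004,0.14,0,0,0,255,0.0645,-0.004,0.175,0,0,0,255,0.0645,-0.004,0.19,0,0,0,255,0.0645,-0.004,0.1965,0,0,0,255,0.0645,-0.004,0.1965,0,0,0]'

```text
time_s: 11.65
tcp_pos: [0.5176, 0.0434, 0.0436]
ee_rot: [2.315, 2.122, 0.001]
contact_force: [0.1, -0.2, -0.6]
opening: 0.425
finger_force: 60.3
```

>>> drive_tool --increments '[255,0,0,0.0005,0,0,0,255,0,0,0.0005,0,0,0,0,0,0,0.0005,0,0,0,0,0,0,0.0005,0,0,0,0,0,0,0.0005,0,0,0,0,0,0,0.0005,0,0,0,0,0,0,-0.03,0,0,0,0,0,0,-0.08,0,0,0]'

```text
time_s: 12.65
tcp_pos: [0.5165, 0.0436, 0.1229]
ee_rot: [-2.314, -2.123, 0.003]
contact_force: [1.6, -0.6, 0.5]
opening: 1.001
finger_force: 0.0
```

Run:
```python
from h import *
inc(.585,.28,.23,-5)
```

```text
tcp [0.5165 0.0436 0.1229] phi -4.9 q7 [ 0.28 -0.5 ] t 12.65 | inc [ 0.2414  0.0476 -0.1073] [-0.1  0.   0.1]
```

>>> drive_tool --increments '[0,0,0,-0.05,0,0,0,0,0.03,0,-0.1,0,0,0,0,0.08,0.01,-0.107,0,0,0,0,0.14,0.03,-0.107,0,0,0,0,0.2,0.045,-0.107,0,0,0,0,0.235,0.048,-0.107,0,0,0,0,0.235,0.048,-0.107,0,0,0,0,0.235,0.048,-0.107,0,0,0]'

```text
time_s: 13.65
tcp_pos: [0.5853, 0.2728, 0.2297]
ee_rot: [2.316, 2.122, -0.001]
contact_force: [-0.4, -0.4, -0.2]
opening: 0.998
finger_force: 0.0
```

Run:
```python
from h import *
ctrl.capture("scene");s=ctrl.capture("side")
c=ctrl.calibration("wrist");im=ctrl.capture("wrist");np.save("c5.npy",c,allow_pickle=True);cv2.imwrite("pics/w5.png",im)
o=np.zeros((560,640,3),np.uint8);o[:400]=im;o[400:,:320]=0
crop=cv2.resize(s[90:240,230:350],None,fx=1,fy=1)
o[400:550,:120]=crop;cv2.imwrite("pics/v5.png",o);cv2.imwrite("pics/s5.png",s)
inc(.585,.288,.025,-5)
h=cv2.cvtColor(im,cv2.COLOR_BGR2HSV);h0=h[...,0].astype(int)
cap=((h0>5)&(h0<14)&(h[...,1]>180)&(h[...,2]>120)).astype(np.uint8)
n,l,st,ce=cv2.connectedComponentsWithStats(cap);print([(ce[i].round(1),st[i]) for i in range(1,n) if st[i,4]>60])
print(proj("wrist",[[.586,.288,.076],[.586,.288,0],[.42,.297,.028],[.488,.433,.042]],c).round())
```

```text
tcp [0.5855 0.2725 0.2301] phi -5.0 q7 [ 0.18 -0.71] t 13.8 | inc [ 0.0155 -0.0019  0.2051] [ 0.  0. -0.]
[]
[[315. 173.]
 [316. 160.]
 [176. 172.]
 [212.  44.]]
```

View pics/v5.png

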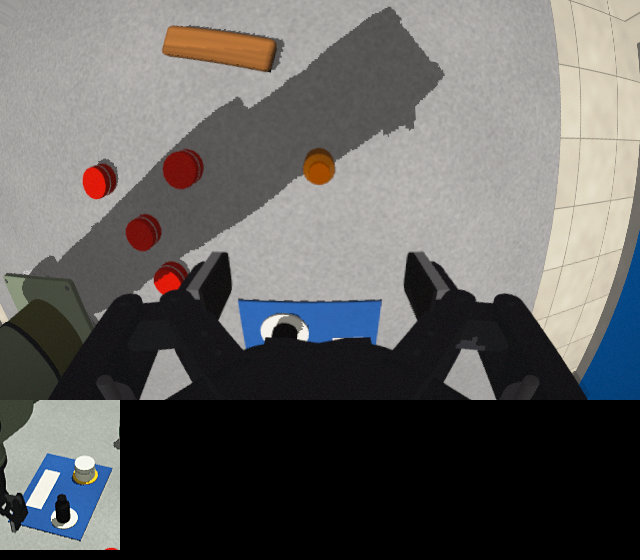

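Jar and black bottle are standing on their pads (inset). The amber cap is at about (319,172), the tin to take is at (182,168), and the brush is at (220,48).

Run:
```python
from h import *
from scipy.optimize import minimize
c=np.load("c5.npy",allow_pickle=True).item();im=cv2.imread("pics/w5.png");t=np.linspace(0,2*np.pi,60)
def circ(x,y,rz): return np.vstack([np.c_[x+r*np.cos(t),y+r*np.sin(t),0*t+z] for r,z in rz])
h=cv2.cvtColor(im,cv2.COLOR_BGR2HSV);sat=(h[...,1]>120)&((h[...,0]<22)|(h[...,0]>170))
n,l=cv2.connectedComponents(sat.astype(np.uint8))
def sil(P,shape=im.shape[:2]):
    m=np.zeros(shape,np.uint8);cv2.fillConvexPoly(m,cv2.convexHull(np.round(proj("wrist",P,c)*16).astype(np.int32)),1,shift=4);return m>0
def run(px,f,x0):
    b=l==l[px[1],px[0]];ys,xs=np.where(b);print("bbox",xs.min(),xs.max(),ys.min(),ys.max())
    g=lambda x:np.sum(sil(f(x))^b)
    return minimize(g,x0,method="Nelder-Mead",options=dict(initial_simplex=np.vstack([x0]+[np.array(x0)+d for d in np.diag([.008,.008,.15][:len(x0)])])))
A=run((319,165),lambda x:circ(*x,[(.017,0),(.017,.051),(.0105,.076)]),[.588,.288]);print(A.x,A.fun)
T=run((182,168),lambda x:circ(*x,[(.023,0),(.023,.028)]),[.42,.297]);print(T.x,T.fun)
def br(x):
    u=np.array([np.cos(x[2]),np.sin(x[2])]);v=np.array([-u[1],u[0]])
    return np.array([[*(x[:2]+a*.065*u+b*.018*v),z] for a in(-1,1) for b in(-1,1) for z in(.02,.042)])
B=run((220,48),br,[.488,.433,-.32]);print(B.x,np.degrees(B.x[2]),B.fun)
inc(*A.x,.025,-5)
```

```text
bbox 303 334 148 184
[0.58943298 0.28719604] 118.0
bbox 163 203 149 188
[0.42165576 0.29794434] 165.0
bbox 163 275 26 70
[ 0.48925219  0.43265818 -0.36187639] -20.733989596645955 476.0
tcp [0.5855 0.2725 0.2301] phi -5.0 q7 [ 0.18 -0.71] t 13.8 | inc [0.0151 0.0026 0.2051] [ 0.  0. -0.]
```

>>> drive_tool --increments '[0,0.015,0.0025,0.03,0,0,0,0,0.015,0.0025,0.08,0,0,0,0,0.015,0.0025,0.13,0,0,0,0,0.015,0.0025,0.17,0,0,0,0,0.015,0.0025,0.195,0,0,0,0,0.015,0.0025,0.204,0,0,0,0,0.015,0.0025,0.204,0,0,0,0,0.015,0.0025,0.204,0,0,0]'

```text
time_s: 14.8
tcp_pos: [0.5896, 0.2884, 0.0271]
ee_rot: [2.316, 2.123, 0.003]
contact_force: [0.2, -0.0, 0.0]
opening: 0.999
finger_force: 0.0
```

>>> drive_tool --increments '[255,0,0,0,0,0,0,255,0,0,0,0,0,0,255,0,0,0,0,0,0,255,0,0,0,0,0,0,255,0,0,0,0,0,0,255,0,0,0,0,0,0]'

```text
time_s: 15.55
tcp_pos: [0.5892, 0.2883, 0.0263]
ee_rot: [2.316, 2.123, 0.001]
contact_force: [-1.1, -1.9, 6.0]
opening: 0.382
finger_force: 59.6
```

Run:
```python
from h import *
inc(.51,-.044,.23,-5)
```

```text
tcp [0.5892 0.2883 0.0263] phi -5.0 q7 [ 0.24 -0.78] t 15.55 | inc [-0.3379 -0.0501 -0.2038] [ 0. -0.  0.]
```

>>> drive_tool --increments '[255,0,0,-0.03,0,0,0,255,0,0,-0.08,0,0,0,255,0,0,-0.13,0,0,0,255,-0.03,-0.005,-0.18,0,0,0,255,-0.08,-0.012,-0.203,0,0,0,255,-0.14,-0.02,-0.203,0,0,0,255,-0.2,-0.03,-0.203,0,0,0,255,-0.26,-0.04,-0.203,0,0,0]'

```text
time_s: 16.55
tcp_pos: [0.526, 0.0309, 0.229]
ee_rot: [2.315, 2.123, 0.0]
contact_force: [1.7, -0.9, -1.0]
opening: 0.38
finger_force: 59.7
```

>>> drive_tool --increments '[255,-0.05,-0.006,0,0,0,0,255,-0.078,-0.01,0,0,0,0,255,-0.078,-0.01,0,0,0,0,255,-0.078,-0.01,0,0,0,0]'

```text
time_s: 17.05
tcp_pos: [0.5102, -0.0434, 0.2289]
ee_rot: [-2.315, -2.124, -0.001]
contact_force: [-0.5, 0.7, -0.9]
opening: 0.379
finger_force: 59.7
```

Run:
```python
from h import *
c=ctrl.calibration("wrist");im=ctrl.capture("wrist");np.save("c6.npy",c,allow_pickle=True);cv2.imwrite("pics/w6.png",im)
inc(.5095,-.043,.0308,-5)
```

```text
tcp [ 0.5102 -0.0431  0.2288] phi -4.9 q7 [ 0.23 -0.29] t 17.1 | inc [-0.     -0.0007  0.198 ] [ 0.  -0.   0.1]
```

View pics/w6.png

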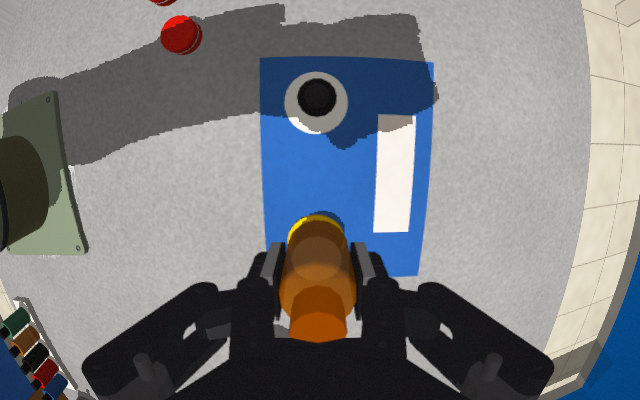

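The black bottle's cap is at (317,97), within its pad at (316,102). The held amber bottle is above the midpoint, so I'll lower it.

>>> drive_tool --increments '[255,0,-0.0007,0.04,0,0,0,255,0,-0.0007,0.09,0,0,0,255,0,-0.0007,0.14,0,0,0,255,0,-0.0007,0.175,0,0,0,255,0,-0.0007,0.19,0,0,0,255,0,-0.0007,0.197,0,0,0,255,0,-0.0007,0.1985,0,0,0,255,0,-0.0007,0.1985,0,0,0]'

```text
time_s: 18.1
tcp_pos: [0.5097, -0.0441, 0.0311]
ee_rot: [2.315, 2.123, 0.001]
contact_force: [0.5, -0.3, -1.1]
opening: 0.377
finger_force: 59.8
```

>>> drive_tool --increments '[255,0,0,0.0005,0,0,0,255,0,0,0.0005,0,0,0,0,0,0,0.0005,0,0,0,0,0,0,0.0005,0,0,0,0,0,0,0.0005,0,0,0,0,0,0,0.0005,0,0,0,0,0,0,-0.03,0,0,0,0,0,0,-0.08,0,0,0]'

```text
time_s: 19.1
tcp_pos: [0.5087, -0.0439, 0.1104]
ee_rot: [-2.314, -2.122, 0.003]
contact_force: [1.3, 0.2, 0.3]
opening: 0.999
finger_force: 0.0
```

Run:
```python
from h import *
inc(.4217,.298,.15,-5)
```

```text
tcp [ 0.5087 -0.0439  0.1104] phi -4.9 q7 [ 0.32 -0.37] t 19.1 | inc [ 0.3332 -0.1162 -0.0393] [-0.1  0.   0.1]
```

>>> drive_tool --increments '[0,0,0,-0.05,0,0,0,0,0.03,-0.01,-0.1,0,0,0,0,0.08,-0.03,-0.1,0,0,0,0,0.135,-0.05,-0.1,0,0,0,0,0.19,-0.07,-0.1,0,0,0,0,0.245,-0.09,-0.1,0,0,0,0,0.3,-0.11,-0.1,0,0,0,0,0.32,-0.116,-0.1,0,0,0]'

```text
time_s: 20.1
tcp_pos: [0.4198, 0.288, 0.2103]
ee_rot: [-2.31, -2.127, -0.001]
contact_force: [0.6, 0.1, 0.6]
opening: 1.002
finger_force: 0.0
```

>>> drive_tool --increments '[0,0,0,0,0,0,0,0,0,0,0,0,0,0]'

```text
time_s: 20.35
tcp_pos: [0.4218, 0.2837, 0.2103]
ee_rot: [2.316, 2.122, -0.001]
contact_force: [0.3, 0.9, 0.4]
opening: 0.998
finger_force: 0.0
```

```bash
cat >> h.py <<'E'
t=np.linspace(0,2*np.pi,60)
def circ(x,y,rz): return np.vstack([np.c_[x+r*np.cos(t),y+r*np.sin(t),0*t+z] for r,z in rz])
def brush(x):
    u=np.array([np.cos(x[2]),np.sin(x[2])]);v=np.array([-u[1],u[0]])
    return np.array([[*(x[:2]+a*.065*u+b*.018*v),z] for a in(-1,1) for b in(-1,1) for z in(.02,.042)])
def silfit(b,f,x0,c):
    from scipy.optimize import minimize
    def g(x):
        m=np.zeros(b.shape,np.uint8);cv2.fillConvexPoly(m,cv2.convexHull(np.round(proj("wrist",f(x),c)*16).astype(np.int32)),1,shift=4);return np.sum((m>0)^b)
    r=minimize(g,x0,method="Nelder-Mead",options=dict(initial_simplex=np.vstack([x0]+[np.array(x0)+d for d in np.diag([.008,.008,.15][:len(x0)])])));return r.x,r.fun,b.sum()
def warm(im,px):
    h=cv2.cvtColor(im,cv2.COLOR_BGR2HSV);s=((h[...,1]>120)&((h[...,0]<22)|(h[...,0]>170))).astype(np.uint8)
    n,l,st,ce=cv2.connectedComponentsWithStats(s);i=min((k for k in range(1,n) if st[k,4]>200),key=lambda k:np.hypot(*(ce[k]-px)));print(ce[i].round(),st[i]);return l==i
E
python3 - <<'E'
from h import *
c=ctrl.calibration("wrist");im=ctrl.capture("wrist");cv2.imwrite("pics/w7.png",im)
print("pred",proj("wrist",[[.4217,.298,.02],[.4893,.4327,.035]],c).round())
x=silfit(warm(im,proj("wrist",[[.4217,.298,.02]],c)[0]),lambda x:circ(*x,[(.023,0),(.023,.028)]),[.4217,.298],c);print(x)
inc(*x[0],.012,-5)
x=silfit(warm(im,proj("wrist",[[.4893,.4327,.035]],c)[0]),brush,[.4893,.4327,-.36],c);print(x)
E
```

```text
pred [[315. 167.]
 [371.  34.]]
[317. 168.] [ 296  145   43   45 1493]
(array([0.42256084, 0.29772949]), np.float64(162.0), np.int64(1493))
tcp [0.4218 0.2836 0.2104] phi -5.0 q7 [ 0.18 -0.93] t 20.4 | inc [ 0.0142 -0.0005  0.1983] [ 0.  0. -0.]
[370.  36.] [ 306    4  128   66 4412]
(array([ 0.49134511,  0.43358309, -0.31719225]), np.float64(634.0), np.int64(4412))
```

>>> drive_tool --increments '[0,0.0142,0,0.03,0,0,0,0,0.0142,0,0.08,0,0,0,0,0.0142,0,0.13,0,0,0,0,0.0142,0,0.165,0,0,0,0,0.0142,0,0.19,0,0,0,0,0.0142,0,0.198,0,0,0,0,0.0142,0,0.198,0,0,0,0,0.0142,0,0.198,0,0,0]'

```text
time_s: 21.4
tcp_pos: [0.4232, 0.299, 0.0133]
ee_rot: [2.316, 2.123, 0.002]
contact_force: [0.1, 0.3, -0.5]
opening: 1.004
finger_force: 0.0
```

>>> drive_tool --increments '[255,0,0,0,0,0,0,255,0,0,0,0,0,0,255,0,0,0,0,0,0,255,0,0,0,0,0,0,255,0,0,0,0,0,0,255,0,0,0,0,0,0]'

```text
time_s: 22.15
tcp_pos: [0.4228, 0.299, 0.013]
ee_rot: [2.315, 2.123, 0.001]
contact_force: [-2.1, -2.0, 13.7]
opening: 0.52
finger_force: 59.4
```

Run:
```python
from h import *
inc(.51,-.2,.23,-5)
```

```text
tcp [0.4228 0.299  0.013 ] phi -5.0 q7 [ 0.27 -1.02] t 22.15 | inc [-0.4895  0.1301 -0.2172] [ 0. -0.  0.]
```

>>> drive_tool --increments '[255,0,0,-0.03,0,0,0,255,0,0,-0.08,0,0,0,255,-0.02,0.005,-0.13,0,0,0,255,-0.06,0.016,-0.18,0,0,0,255,-0.115,0.03,-0.217,0,0,0,255,-0.17,0.045,-0.217,0,0,0,255,-0.225,0.06,-0.217,0,0,0,255,-0.28,0.075,-0.217,0,0,0]'

```text
time_s: 23.15
tcp_pos: [0.4732, 0.0115, 0.2296]
ee_rot: [2.315, 2.123, 0.0]
contact_force: [0.2, -0.1, -0.8]
opening: 0.516
finger_force: 61.4
```

>>> drive_tool --increments '[255,-0.055,0.015,0,0,0,0,255,-0.11,0.03,0,0,0,0,255,-0.165,0.045,0,0,0,0,255,-0.2,0.055,0,0,0,0,255,-0.21,0.055,0,0,0,0,255,-0.21,0.055,0,0,0,0,255,-0.21,0.055,0,0,0,0]'

```text
time_s: 24.02
tcp_pos: [0.5099, -0.1992, 0.2295]
ee_rot: [-2.314, -2.125, -0.001]
contact_force: [0.5, 0.9, -2.2]
opening: 0.523
finger_force: 61.4
```

Run:
```python
from h import *
c=ctrl.calibration("wrist");im=ctrl.capture("wrist");np.save("c8.npy",c,allow_pickle=True);cv2.imwrite("pics/w8.png",im)
print("pred",proj("wrist",[[.502,-.128,.056],[.502,-.128,.008],[.5096,-.0439,.08],[.517,.041,.092]],c).round(1))
inc(.502,-.128,.09,-5)
```

```text
pred [[302.2 115. ]
 [304.2 114.6]
 [301.3  25.6]
 [301.7 -57.9]]
tcp [ 0.51   -0.1993  0.2295] phi -4.9 q7 [ 0.26 -0.02] t 24.07 | inc [ 0.0703 -0.014   0.1395] [ 0.  -0.   0.1]
```

View pics/w8.png

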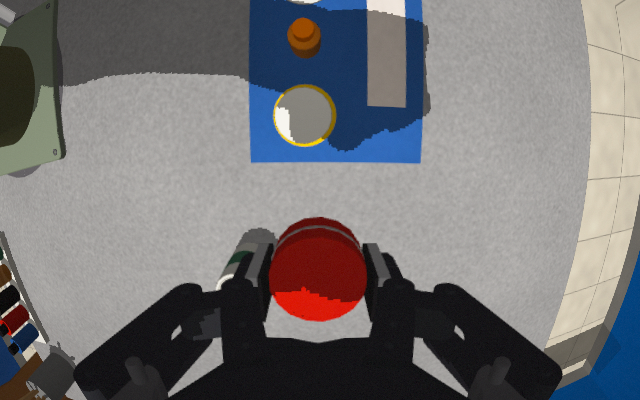

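The jar lid is at about (304,115), ringed by the yellow pad; the amber bottle is at (304,38) and the held tin at (318,270). I'll measure them numerically.

Run:
```python
from h import *
c=np.load("c8.npy",allow_pickle=True).item();im=cv2.imread("pics/w8.png")
h=cv2.cvtColor(im,cv2.COLOR_BGR2HSV);m=(h[...,1]<70).astype(np.uint8);z=np.zeros_like(m);z[75:155,262:345]=m[75:155,262:345]
n,l,st,ce=cv2.connectedComponentsWithStats(z);i=l[115,310];print(ce[i],st[i]);b=l==i
print("jar",silfit(b,lambda x:circ(*x,[(.029,.056),(.029,.008)]),[.502,-.128],c))
y=((h[...,0]>18)&(h[...,0]<34)&(h[...,1]>110)).astype(np.uint8);y[:75]=0;y[155:]=0;y[:,:262]=0;y[:,345:]=0
g=cv2.convexHull(np.argwhere(y)[:,::-1].astype(np.int32));u=np.zeros_like(m);cv2.fillConvexPoly(u,g,1)
print("pad",silfit(u>0,lambda x:circ(*x,[(.036,.008)]),[.502,-.128],c))
print("amber",silfit(warm(im,(304,38)),lambda x:circ(*x,[(.017,.004),(.017,.055),(.0105,.08)]),[.5096,-.0439],c))
print("tin",silfit(warm(im,(318,270)),lambda x:circ(*x,[(.023,.2165),(.023,.2445)]),[.51,-.199],c))
```

```text
[302.84499593 114.9637917 ] [ 275   88   57   55 2458]
jar (array([ 0.50285445, -0.12761166]), np.float64(290.0), np.int64(2458))
pad (array([ 0.50192296, -0.12868933]), np.float64(70.0), np.int64(3102))
[304.  37.] [ 287   18   34   40 1044]
amber (array([ 0.51018752, -0.04662528]), np.float64(134.0), np.int64(1044))
[317. 271.] [ 267  217  101  105 7870]
tin (array([ 0.51086915, -0.2011896 ]), np.float64(850.0), np.int64(7870))
```

>>> drive_tool --increments '[255,0.05,-0.012,0.01,0,0,0,255,0.0719,-0.0138,0.04,0,0,0,255,0.0719,-0.0138,0.09,0,0,0,255,0.0719,-0.0138,0.13,0,0,0,255,0.0719,-0.0138,0.15,0,0,0,255,0.0719,-0.0138,0.158,0,0,0,255,0.0719,-0.0138,0.16,0,0,0,255,0.0719,-0.0138,0.16,0,0,0]'

```text
time_s: 25.08
tcp_pos: [0.5026, -0.1276, 0.07]
ee_rot: [2.315, 2.123, 0.001]
contact_force: [0.0, -1.0, -0.4]
opening: 0.511
finger_force: 61.4
```

Run:
```python
from h import *
inc(.5025,-.1265,.0685,-5)
```

```text
tcp [ 0.5026 -0.1276  0.07  ] phi -5.0 q7 [ 0.37 -0.26] t 25.07 | inc [ 0.0011 -0.0002  0.0015] [ 0.1 -0.   0. ]
```

>>> drive_tool --increments '[255,0.001,0,0,0,0,0,255,0.001,0,0.0012,0,0,0,255,0.001,0,0.0012,0,0,0,0,0.001,0,0.0012,0,0,0,0,0.001,0,0.0012,0,0,0,0,0.001,0,0.0012,0,0,0,0,0.001,0,0.0012,0,0,0,0,0.001,0,-0.03,0,0,0]'

```text
time_s: 26.08
tcp_pos: [0.5016, -0.1264, 0.0984]
ee_rot: [-2.313, -2.122, 0.003]
contact_force: [1.3, -0.1, 0.9]
opening: 0.997
finger_force: 0.0
```

>>> drive_tool --increments '[0,0,0,-0.05,0,0,0,0,-0.02,0,-0.1,0,0,0,0,-0.05,0.005,-0.15,0,0,0,0,-0.08,0.01,-0.18,0,0,0,0,-0.08,0.01,-0.18,0,0,0,0,-0.08,0.01,-0.18,0,0,0]'

```text
time_s: 26.82
tcp_pos: [0.5052, -0.2065, 0.2786]
ee_rot: [-2.314, -2.123, 0.0]
contact_force: [0.2, 0.9, -0.3]
opening: 1.003
finger_force: 0.0
```

Run:
```python
from h import *
c=ctrl.calibration("wrist");im=ctrl.capture("wrist");np.save("c9.npy",c,allow_pickle=True);cv2.imwrite("pics/w9.png",im)
print("pred",proj("wrist",[[.503,-.128,.084],[.502,-.128,.008],[.51,-.045,.08],[.517,.041,.092]],c).round(1))
inc(.4913,.4336,.23,70)
a=proj("wrist",[[.503,-.128,.07]],c)[0]
print("tin",silfit(warm(im,a),lambda x:circ(*x,[(.023,.056),(.023,.084)]),[.503,-.128],c))
print("amber",silfit(warm(im,proj("wrist",[[.51,-.045,.04]],c)[0]),lambda x:circ(*x,[(.017,.004),(.017,.055),(.0105,.08)]),[.5096,-.0439],c))
```

```text
pred [[308.1 107.5]
 [309.2 108.5]
 [308.1  32.1]
 [307.7 -41.8]]
tcp [ 0.5052 -0.2063  0.2784] phi -4.9 q7 [0.24 0.01] t 26.88 | inc [ 0.6363 -0.0684  0.049 ] [ -0.   -0.1 -74.9]
[309. 107.] [ 288   87   43   42 1384]
tin (array([ 0.50348535, -0.12704492]), np.float64(157.0), np.int64(1384))
[309.  41.] [295  24  29  35 779]
amber (array([ 0.51125712, -0.0457186 ]), np.float64(105.0), np.int64(779))
```

View pics/w9.png

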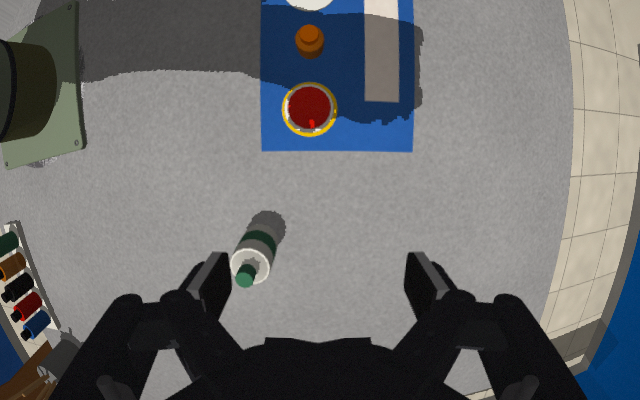

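The tin sits centred on the jar and the cleaner is undisturbed at (250,265). Now the brush.

>>> drive_tool --increments '[0,0.05,-0.002,0.01,0,0,0,0,0.11,-0.004,0.02,0,0,0,0,0.17,-0.006,0.03,0,0,0,0,0.23,-0.008,0.03,0,0,0,0,0.29,-0.01,0.03,0,0,0,0,0.35,-0.012,0.03,0,0,0,0,0.41,-0.014,0.03,0,0,0,0,0.46,-0.016,0.03,0,0,0]'

```text
time_s: 27.88
tcp_pos: [0.528, 0.2555, 0.2485]
ee_rot: [-2.312, -2.125, 0.002]
contact_force: [0.7, -0.7, 0.7]
opening: 1.001
finger_force: 0.0
```

>>> drive_tool --increments '[0,0.05,-0.002,0.01,0,0,-10,0,0.1,-0.004,0.018,0,0,-20,0,0.14,-0.004,0.018,0,0,-30,0,0.164,-0.005,0.018,0,0,-40,0,0.164,-0.005,0.018,0,0,-50,0,0.164,-0.005,0.018,0,0,-60,0,0.164,-0.005,0.018,0,0,-70,0,0.164,-0.005,0.018,0,0,-76]'

```text
time_s: 28.88
tcp_pos: [0.5374, 0.4169, 0.2302]
ee_rot: [-0.507, -3.099, 0.001]
contact_force: [0.4, 0.2, -0.4]
opening: 1.004
finger_force: 0.0
```

>>> drive_tool --increments '[0,0,0,0,0,0,0,0,0,0,0,0,0,0]'

```text
time_s: 29.12
tcp_pos: [0.538, 0.4166, 0.2309]
ee_rot: [-0.52, -3.098, 0.001]
contact_force: [-0.1, -0.0, -0.6]
opening: 1.0
finger_force: 0.0
```

Run:
```python
from h import *
c=ctrl.calibration("wrist");im=ctrl.capture("wrist");np.save("c10.npy",c,allow_pickle=True);cv2.imwrite("pics/w10.png",im)
print(proj("wrist",[[.4913,.4336,.035]],c))
b=warm(im,proj("wrist",[[.4913,.4336,.035]],c)[0]);x=silfit(b,brush,[.4913,.4336,-.33],c);print(x,np.degrees(x[0][2]))
print(cv2.minAreaRect(np.argwhere(b)[:,::-1].astype(np.float32)))
inc(*x[0][:2],.02,np.degrees(x[0][2])+90)
```

```text
[[317.69763458 132.77145585]]
[316. 131.] [ 300   72   34  120 3926]
(array([ 0.49116556,  0.43127112, -0.34111401]), np.float64(339.0), np.int64(3926)) -19.544392984043917
((316.5, 131.5), (119.0, 33.0), 90.0)
tcp [0.5381 0.4165 0.231 ] phi 71.0 q7 [0.49 0.22] t 29.18 | inc [ 0.0491 -0.0013  0.2111] [-0.  -0.   0.5]
```

>>> drive_tool --increments '[0,0.045,-0.001,0.02,0,0,0.4,0,0.049,-0.001,0.07,0,0,0.4,0,0.049,-0.001,0.12,0,0,0.4,0,0.049,-0.001,0.17,0,0,0.4,0,0.049,-0.001,0.2,0,0,0.4,0,0.049,-0.001,0.21,0,0,0.4,0,0.049,-0.001,0.21,0,0,0.4,0,0.049,-0.001,0.21,0,0,0.4]'

```text
time_s: 30.18
tcp_pos: [0.4922, 0.4317, 0.0228]
ee_rot: [0.529, 3.096, 0.002]
contact_force: [0.5, -0.8, -0.3]
opening: 1.0
finger_force: 0.0
```

>>> drive_tool --increments '[255,0,0,0,0,0,0,255,0,0,0,0,0,0,255,0,0,0,0,0,0,255,0,0,0,0,0,0,255,0,0,0,0,0,0,255,0,0,0,0,0,0]'

```text
time_s: 30.92
tcp_pos: [0.492, 0.4314, 0.0218]
ee_rot: [0.528, 3.096, 0.001]
contact_force: [-0.4, -1.0, 6.1]
opening: 0.41
finger_force: 60.6
```

Run:
```python
from h import *
inc(.59,.13,.2,-5)
```

```text
tcp [0.492  0.4314 0.0218] phi 70.6 q7 [ 0.63 -0.  ] t 30.93 | inc [-0.1925 -0.2517 -0.1783] [ 0.  -0.  75.6]
```

>>> drive_tool --increments '[255,0,0,-0.03,0,0,0,255,0,0,-0.08,0,0,0,255,-0.01,-0.02,-0.13,0,0,10,255,-0.03,-0.05,-0.17,0,0,20,255,-0.06,-0.09,-0.178,0,0,30,255,-0.09,-0.13,-0.178,0,0,40,255,-0.12,-0.17,-0.178,0,0,50,255,-0.16,-0.21,-0.178,0,0,60]'

```text
time_s: 31.92
tcp_pos: [0.5733, 0.1788, 0.1997]
ee_rot: [-2.012, -2.413, -0.001]
contact_force: [2.0, 0.8, -1.1]
opening: 0.413
finger_force: 60.0
```

Run:
```python
from h import *
inc(.6043,-.0522,.2,-5)
def rect(x):
    u=np.array([np.cos(x[2]),np.sin(x[2])]);v=np.array([-u[1],u[0]])
    return np.array([[*(x[:2]+a*.023*u+b*.073*v),.004] for a in(-1,1) for b in(-1,1)])
for k,px in((4,(388,186)),(6,(395,180)),(2,(375,70))):
    c=np.load(f"c{k}.npy",allow_pickle=True).item();im=cv2.imread(f"pics/w{k}.png");h=cv2.cvtColor(im,cv2.COLOR_BGR2HSV)
    m=(h[...,1]<90).astype(np.uint8);m[:,:345]=0;m[:,440:]=0;m=cv2.morphologyEx(m,cv2.MORPH_OPEN,np.ones((3,3)));n,l=cv2.connectedComponents(m,connectivity=4);b=l==l[px[1],px[0]]
    print(k,silfit(b,rect,[.6043,-.0522,-.087],c))
```

```text
tcp [0.5733 0.1788 0.1997] phi 10.4 q7 [ 0.31 -0.43] t 31.93 | inc [-0.2328 -0.011  -0.0004] [ 0.  -0.  15.4]
4 (array([ 0.60466133, -0.05180346, -0.08547001]), np.float64(23527.0), np.int64(27548))
6 (array([ 0.60467824, -0.05206544, -0.08814633]), np.float64(69.0), np.int64(4407))
2 (array([ 0.60455182, -0.05179773, -0.08169859]), np.float64(65.0), np.int64(5013))
```

>>> drive_tool --increments '[255,-0.05,-0.002,0,0,0,8,255,-0.11,-0.005,0,0,0,15.4,255,-0.17,-0.008,0,0,0,15.4,255,-0.21,-0.01,0,0,0,15.4,255,-0.233,-0.011,0,0,0,15.4,255,-0.233,-0.011,0,0,0,15.4,255,-0.233,-0.011,0,0,0,15.4]'

```text
time_s: 32.8
tcp_pos: [0.6052, -0.0501, 0.1993]
ee_rot: [-2.31, -2.128, -0.001]
contact_force: [0.3, 0.7, -0.0]
opening: 0.413
finger_force: 60.1
```

Run:
```python
from h import *
c=ctrl.calibration("wrist");im=ctrl.capture("wrist");cv2.imwrite("pics/w11.png",im)
inc(.6046,-.0525,.0258,-5)
```

```text
tcp [ 0.6053 -0.0499  0.1994] phi -4.7 q7 [ 0.27 -0.28] t 32.85 | inc [-0.0028 -0.0005  0.1736] [-0.  -0.   0.3]
```

>>> drive_tool --increments '[255,-0.0028,-0.0005,0.02,0,0,0.3,255,-0.0028,-0.0005,0.06,0,0,0.3,255,-0.0028,-0.0005,0.11,0,0,0.3,255,-0.0028,-0.0005,0.15,0,0,0.3,255,-0.0028,-0.0005,0.166,0,0,0.3,255,-0.0028,-0.0005,0.172,0,0,0.3,255,-0.0028,-0.0005,0.1735,0,0,0.3,255,-0.0028,-0.0005,0.1735,0,0,0.3]'

```text
time_s: 33.85
tcp_pos: [0.6051, -0.0537, 0.0268]
ee_rot: [2.317, 2.12, 0.002]
contact_force: [-0.5, 0.2, -1.1]
opening: 0.412
finger_force: 60.1
```

>>> drive_tool --increments '[255,0,0,0.0005,0,0,0,255,0,0,0.0005,0,0,0,0,0,0,0.0005,0,0,0,0,0,0,0.0005,0,0,0,0,0,0,0.0005,0,0,0,0,0,0,0.0005,0,0,0,0,0,0,-0.03,0,0,0,0,0,0,-0.08,0,0,0]'

```text
time_s: 34.85
tcp_pos: [0.6038, -0.0537, 0.1057]
ee_rot: [-2.316, -2.12, 0.003]
contact_force: [1.4, 0.4, 0.6]
opening: 0.999
finger_force: 0.0
```

>>> drive_tool --increments '[0,0,0,-0.06,0,0,0,0,-0.03,0,-0.12,0,0,0,0,-0.07,-0.03,-0.17,0,0,0,0,-0.1,-0.06,-0.2,0,0,0,0,-0.12,-0.07,-0.2,0,0,0,0,-0.12,-0.07,-0.2,0,0,0,0,-0.12,-0.07,-0.2,0,0,0]'

```text
time_s: 35.72
tcp_pos: [0.5246, -0.1664, 0.3056]
ee_rot: [-2.316, -2.122, -0.0]
contact_force: [-0.4, 0.7, 0.2]
opening: 1.0
finger_force: 0.0
```

Run:
```python
from h import *
c=ctrl.calibration("wrist");im=ctrl.capture("wrist");np.save("c12.npy",c,allow_pickle=True);cv2.imwrite("pics/w12.png",im);s=ctrl.capture("side");cv2.imwrite("pics/s12.png",s)
inc(.51,-.1,.3,-5)
def pr(*P):return proj("wrist",[P],c)[0]
print("tin",silfit(warm(im,pr(.503,-.128,.07)),lambda x:circ(*x,[(.023,.056),(.023,.084)]),[.503,-.128],c))
print("amber",silfit(warm(im,pr(.51,-.045,.04)),lambda x:circ(*x,[(.017,.004),(.017,.055),(.0105,.08)]),[.5096,-.0439],c))
print("brush",silfit(warm(im,pr(.6046,-.052,.04)),lambda x:brush(x)+[0,0,.004],[.6046,-.052,-1.65],c))
o=np.zeros((590,640,3),np.uint8);o[:400]=im;o[400:590,:380]=cv2.resize(s[130:225,190:380],None,fx=2,fy=2);cv2.imwrite("pics/v12.png",o)
```

```text
tcp [ 0.5246 -0.1662  0.3054] phi -5.0 q7 [ 0.23 -0.06] t 35.83 | inc [ 0.0647 -0.0203  0.0055] [-0. -0.  0.]
[296. 143.] [ 277  124   39   39 1177]
tin (array([ 0.50348325, -0.126659  ]), np.float64(135.0), np.int64(1177))
[297.  77.] [283  63  28  29 607]
amber (array([ 0.51035501, -0.04626168]), np.float64(87.0), np.int64(607))
[371.  76.] [ 358   28   28   97 2627]
brush (array([ 0.6047799 , -0.05162064, -1.65558515]), np.float64(356.0), np.int64(2627))
```

View pics/v12.png

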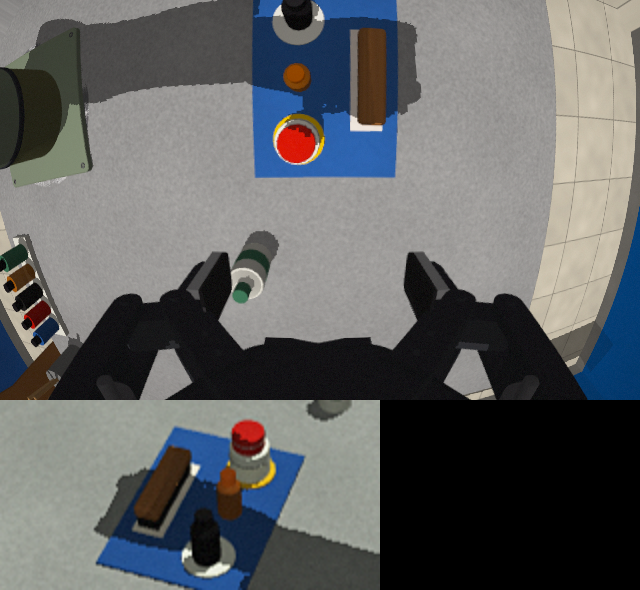

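The final view shows every item standing in place: the tin on the jar, the amber bottle between the pads (within about 2 mm), and the brush centred on the printed rectangle. The cleaner hasn't moved and the gripper is clear, so I'm handing in.

```bash
python3 -c "
from plant import ctrl
print(ctrl.job_done())"
```

```text
the job is handed in; nothing more can be done
None
```

I set out the whole kit as asked and handed it in at about 36 s of the 131 s allowed. In the last camera check, everything I measured was within about 2 mm of its mark and the cleaner had not been moved. The hand-in call gave no verdict.

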